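# Re-set the ribbon bow maker with its left-hand clamp knob

## Task

Set the ribbon bow maker to its largest size: its clamp knob has a left-hand thread, so turn it clockwise (seen from above) until its foot is clear of the carriage plate, slide the carriage by its post until the plate sits fully home, flush against the end stop, without ramming it, and then turn the knob counter-clockwise until it clamps the plate snugly again, by feel and not overtight. Never drag the plate while it is clamped, and leave the things round about where they are.

Things in the scene. Friction and masses are not known exactly. Their poses are not given: they have to be found in the camera images.
- bow_maker: fixed wooden board 120 x 395 x 18 mm; origin at its underside, 195 mm from its -y end, y along its length to the end stop, z up. At y -175 mm a fixed post, 95 mm high; at y -30 mm a steel bridge over the plate (70 mm across, 34 along y, top 41 mm above the counter) with the clamp knob on it; two rails (tops 26 mm up) leave the plate 1 mm play each side
- end_stop: dark steel end stop, a block 70 x 18 x 20 mm fixed across the board, its face 150 to 175 mm along the bow maker's y; origin at the lower edge of the middle of its face that looks at the carriage, same axes as the bow maker
- stop_face (a point): point in the middle of the end stop's face, at half the plate's thickness; axes as the bow maker's
- carriage: loose carriage, about 0.3 kg: aluminium plate 40 x 230 x 8 mm between the rails, under the bridge, with an upright wooden post near its y end; origin at its underside, 100 mm behind its y end; y to the end stop. Its tail is a little thinner, so with the carriage home the knob must be turned further than at the start: go by feel. Starts 35 to 87 mm short of the stop
- carriage_nose (a point): middle of the carriage plate's y end, at half its thickness; this end meets stop_face
- carriage_post (a point): grasp point on the axis of the carriage's wooden post (16 mm thick, 28 mm collar 6 mm high at its foot; top 95 mm above the counter), 75 mm above the counter and 25 mm behind the plate's y end. Slide the carriage by it along the bow maker's y
- knob_grip (a point): grasp point on the knob's axis, in its upright black grip bar (10 mm thick, 46 long, 55 to 87 mm above the counter, on a disc 40 mm wide), 75 mm above the counter. The bar lies along the direction 0.2 rad counter-clockwise (from above) of this point's y axis; the point turns with the knob. The knob rises 2.2 mm per rad of clockwise turn
- clamp_knob (a joint): turn of the knob in rad, growing clockwise from above (loosening, left-hand thread), -1.3 to 1.6. Starts clamped with some 10 to 40 N, at -0.08 to 0.08; above 0.85 its sprung foot is clear of the plate. Turned back with the carriage home, it meets the thinner tail at an angle that differs each time, below 0.3; its load then grows by some 50 N per rad
- clamp_foot: rubber foot under the knob, 32 mm across, that presses on the plate and turns with the knob; origin at its underside on the knob's axis. Turning the knob takes about 0.06 N m when the foot is clear and, by the rub of the foot, some 0.003 to 0.007 N m more per newton of its load; 15 to 50 N of load is snug
- spool: ribbon spool, bystander, 64 mm across, 20 mm high, lying behind the bow maker; origin at its underside
- drum: round tin, bystander, 73 mm across, 44 mm high, behind the bow maker; origin at its underside
- tape: tape dispenser, bystander, 47 x 133 x 67 mm, to the right of the bow maker; origin at its underside
- scissors: scissors, bystander, 206 x 84 x 11 mm, lying to the left of the bow maker; origin at the underside

How it is judged:
By the outcome, as a careful person would: the job done as asked, in the order asked, and still so for the second after the job is handed in, with the robot touching nothing.
It also fails if it takes over 69 s, if anything falls off the work surface, if the arm or the gripper's body presses on something with over 40 N, if the wrist force passes 120 N, or if a joint passes its speed limit or range.

## Robot

A 6-joint arm with a two-finger parallel gripper is mounted at the origin on a cart in front of the work surface, level with it; the furniture and walls round the work are solid. World frame = base frame: x ahead of the robot, y to its left, z up, the work surface at z = 0. Lengths are in mm, angles in rad, forces in N, time in s.
With the tool pointing down it reaches from about 250 to 775 mm from the base axis. Payload 4 kg.
Tool frame: the origin (TCP) lies midway between the tips of the shut fingers; the grasp point (between the pads) lies 19 mm behind it (manip.tcp_to_grasp is the distance from the TCP to the grasp point, in mm); y points along the fingers, z is the direction in which the jaws open and shut, and the axes are right-handed (so a half turn about y gives the same grasp; the last joint's range is limited). The gripper opens to 85 mm and grips with 20 to 120 N. Pads are 22 mm wide; open, the fingers measure 114 mm over their backs; the gripper's body (76 mm by 85 mm) begins 54 mm behind the grasp point. The pads swing forward as they close: fully open they stand 13 mm farther back than shut.
Start: joints at [-1.277, 0.087, 1.371, -0, 1.684, -0.103], TCP at [212.556, -507.284, 231.341] pointing down, gripper open.
Joint ranges: [-3.1, 3.1], [-0.76, 2.03], [0.27, 2.55], [-1.08, 4.22], [0.17, 2.65], [-2.57, 2.57]. Speed limits (rad/s): [2.79, 2.79, 3.14, 3.14, 3.14, 3.14].

## Interface

Orientations are given as a unit quaternion [x, y, z, w].
In Python, from workcell import manip gives the robot as it stands.
- The arm moves only by the tool carry_out, never from a script. Its arguments are lists of equal length, an entry for each row: "translation": the shift along the world's x, y, z in m, a list of three; "spin": the turn about the world's z in rad; "gripper": the closure, from 0 (fully open) to 1 (shut). In form: {"translation": [[tx, ty, tz], ...], "spin": [spin, ...], "gripper": [gripper, ...]}. A call has 1 to 20 rows; each row is the pose to reach, as a shift and turn from the pose commanded when the call began; what a row does not reach only later rows make up. A row lasts 1/10 s, in which the tool goes at most 50 mm and 8.59 degrees, less where a joint would pass 70% of its speed; a pose out of reach is approached as far as the arm can. A call with a gripper value outside its range is refused whole. The fingers move at their own pace and stop on an object; "newtons" is the grip in N (left out, the last holds). Time passes only in rows, so rows that repeat a pose let the fingers close. It gives the time, the measured TCP pose, the force and the opening at its end, in the units of the state.
- manip.get_obs(): the state, without advancing time (a new reading comes with each control period).
- manip.camera(name): name is "scene" or "side" or "wrist"; returns a dict with "image" (420x560x3 uint8, red, green, blue), "intrinsics" (3x3 intrinsics, pixels), "R" (3x3) and "t" (3): a world point X has camera coordinates R X + t. Camera axes: x right, y down, z forward; pixel columns grow to the right and rows downward; lengths in mm; the calibration is good to about 2 mm. The wrist camera is an equidistant fisheye: a pixel r from the principal point sees the ray r / f radians off the axis. A picture is of the moment at which its call begins. There is no depth.
- manip.job_done(): hands the job in, once; it reports no verdict.
The state is a dict: "time": time; "joint_pos": joint angles; "joint_vel": joint speeds; "effort": joint torques, N m; "eef_pos": TCP position; "tool_rot": TCP orientation; "force": force on the tool from outside, world axes, zero at the start; "wrist_torque": the same for the moment, N m; "opening": finger opening in mm.
Only numpy, scipy, OpenCV 4.12 (cv2) and the standard library are available. Lean on these libraries where they do the work, as an engineer would, in place of code of your own. Each camera call takes 0.05 s, during which the arm holds its last target.

## Working session

There is one attempt and no reset: what is moved stays moved. The work goes in short steps, Python scripts to look and compute and a tool call to move; the robot and the scene stay as the last step left them, time stands still between calls to the robot, and variables do not carry over. Pictures are saved under pics/ and viewed, and the job is handed in when it is done.

Besides the shell and the picture viewer there is one more tool, called after "Call:" as name([rows], argument=value, ...), one row to a line, values as JSON. carry_out: Moves the arm, as the interface text tells. Its arguments: {"type":"object","properties":{"translation":{"type":"array","items":{"type":"array","items":{"type":"number"}}},"spin":{"type":"array","items":{"type":"number"}},"gripper":{"type":"array","items":{"type":"number"}},"newtons":{"type":"number"}},"required":["translation","spin","gripper"]}

```bash
mkdir -p pics
python3 - <<'E'
from workcell import manip
import cv2,numpy as np
print(manip.get_obs())
for n in ["scene","side","wrist"]:
    c=manip.camera(n); cv2.imwrite(f"pics/{n}0.png",c["image"][:,:,::-1])
    np.savez(f"{n}0.npz",**c)
    print(n,c["intrinsics"].tolist(),np.round(c["R"],4).tolist(),c["t"])
E
```

```text
{'time': 0.0, 'joint_pos': array([-1.27708703e+00,  8.79776765e-02,  1.37228865e+00, -4.51809552e-05,
        1.68359565e+00, -1.03097435e-01]), 'joint_vel': array([-0.00095798,  0.00123602,  0.00135912,  0.00061566,  0.00041231,
        0.00109825]), 'effort': array([-6.65346906e-04, -3.51871133e+01, -3.13270748e+01, -2.41506887e-04,
        1.08724093e-02,  7.63742403e-08]), 'eef_pos': array([ 212.39731908, -506.78399157,  230.10928406]), 'tool_rot': array([-0.13946408,  0.69403221, -0.69243787,  0.13927978]), 'force': array([-0.25182551, -0.02866019,  0.05241186]), 'wrist_torque': array([-0.01360033, -0.02433741,  0.05350264]), 'opening': 85.30056402682622}
scene [[397.2727604164782, 0.0, 284.61204582417594], [0.0, 397.2727604164782, 207.13150131817355], [0.0, 0.0, 1.0]] [[-0.551, -0.8345, -0.0024], [-0.5645, 0.3748, -0.7354], [0.6146, -0.4039, -0.6776]] [351.88578188 354.37344734 894.60386684]
side [[417.50354638766083, 0.0, 277.6950089564384], [0.0, 417.50354638766083, 215.01503234938937], [0.0, 0.0, 1.0]] [[-0.8793, -0.4757, 0.0236], [-0.2177, 0.3574, -0.9082], [0.4236, -0.8037, -0.4179]] [492.41168749 140.28094037 952.29608688]
wrist [[325.19226210127806, 0.0, 279.7948465831805], [0.0, 325.19226210127806, 212.58075321749905], [0.0, 0.0, 1.0]] [[0.3871, -0.922, -0.0017], [-0.8751, -0.368, 0.3144], [-0.2905, -0.1202, -0.9493]] [-549.99405622  -41.14730311  379.86586788]
```

View pics/scene0.png

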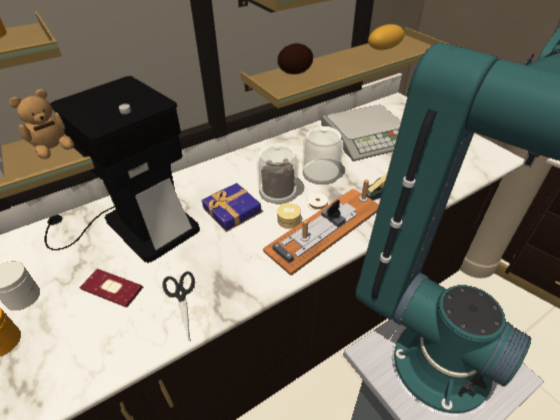

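View pics/side0.png

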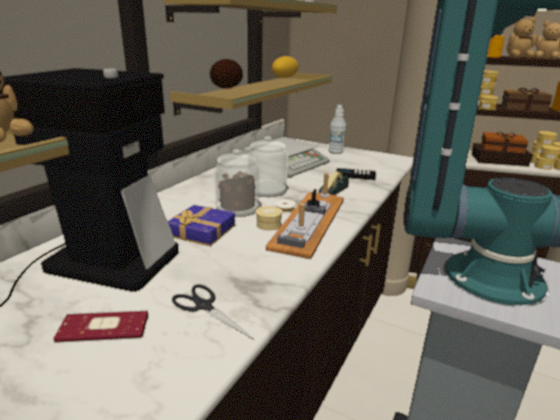

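View pics/wrist0.png

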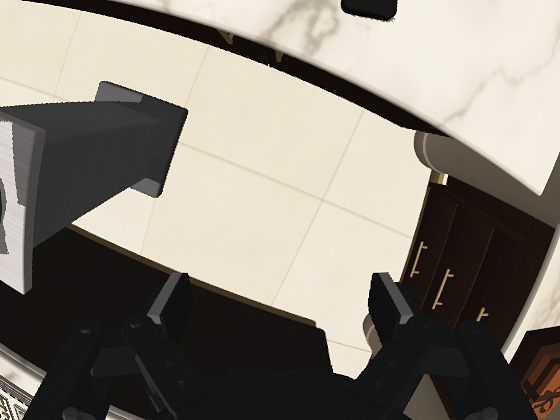

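Run:
```python
import cv2
a=cv2.imread("pics/scene0.png")[165:285,250:410]; cv2.imwrite("pics/z1.png",cv2.resize(a,None,fx=5,fy=5,interpolation=cv2.INTER_CUBIC))
a=cv2.imread("pics/side0.png")[160:260,255:385]; cv2.imwrite("pics/z2.png",cv2.resize(a,None,fx=6,fy=6,interpolation=cv2.INTER_CUBIC))
```

```text
(no output)
```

View pics/z1.png

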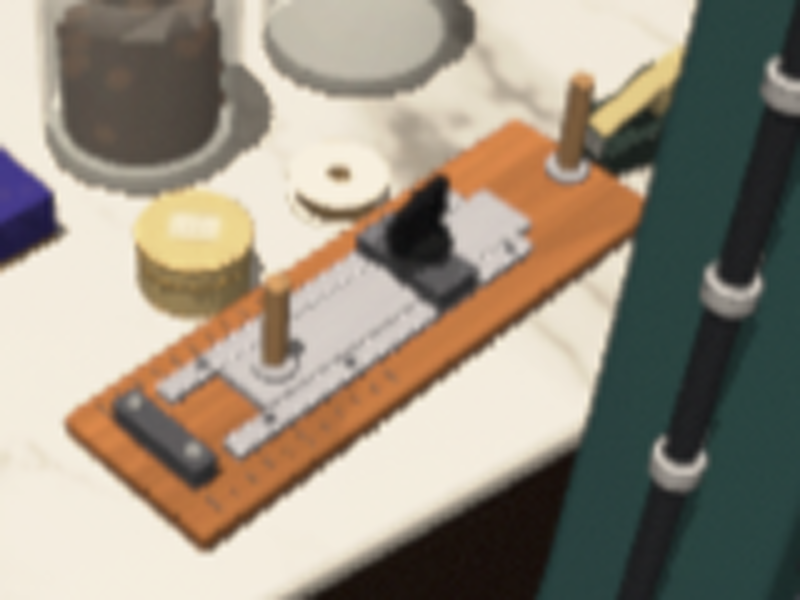

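View pics/z2.png

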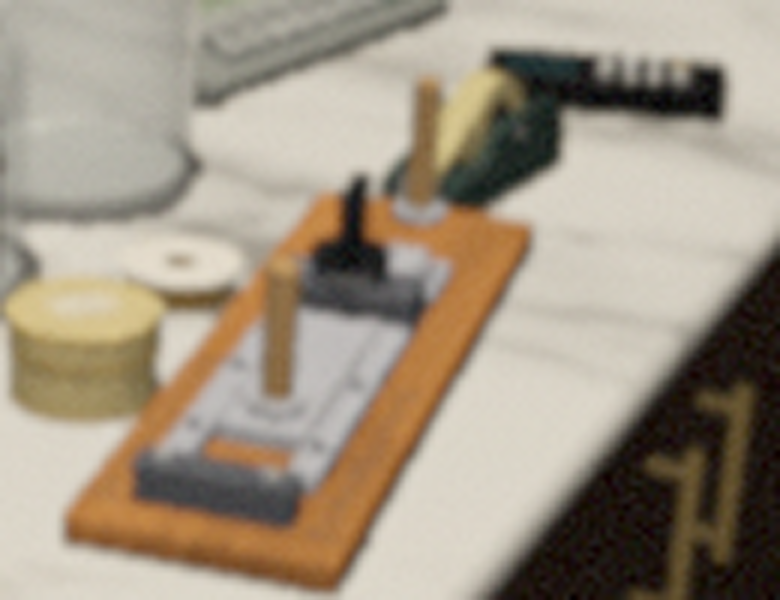

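```bash
cat > h.py <<'E'
import numpy as np
from scipy.optimize import least_squares
def proj(c,X):
    X=np.atleast_2d(X); p=X@c["R"].T+c["t"]; K=c["intrinsics"]
    return (p[:,:2]/p[:,2:])*[K[0,0],K[1,1]]+[K[0,2],K[1,2]]
def bw(p,L):
    L=np.atleast_2d(np.array(L,float)); c,s=np.cos(p[2]),np.sin(p[2])
    return np.c_[p[0]+c*L[:,0]-s*L[:,1],p[1]+s*L[:,0]+c*L[:,1],L[:,2]]
def zf(c,uv,z):
    K=c["intrinsics"]; d=c["R"].T@np.array([(uv[0]-K[0,2])/K[0,0],(uv[1]-K[1,2])/K[1,1],1]); o=-c["R"].T@c["t"]
    return o+d*(z-o[2])/d[2]
E
python3 - <<'E'
from h import *
S=dict(np.load("scene0.npz"));D=dict(np.load("side0.npz"))
f1=lambda u:(np.array(u,float)+.5)/5-.5+[250,165]
f2=lambda u:(np.array(u,float)+.5)/6-.5+[255,160]
Ls=[(60,200,18),(-60,200,18),(60,-195,18),(-60,-195,18),(0,-175,95)]
us=f1([(68,425),(205,537),(518,122),(645,202),(580,78)])
ud=f2([(70,525),(335,575),(325,197),(530,230),(427,80)])
def res(p):
    return np.r_[(proj(S,bw(p,Ls))-us).ravel(),(proj(D,bw(p,Ls))-ud).ravel()]
p0=zf(S,f1((350,330)),18)
r=least_squares(res,[p0[0],p0[1],0])
print(r.x,np.round(r.fun,1))
p=r.x
for n,c,f,uvs in [("S",S,f1,{"cpost":((277,280),95),"cposttopmid":((277,280),95),"collar":((276,367),32),"nose-":((268,410),26),"nose+":((212,368),26),"stopL":((118,412),18),"stopR":((190,480),18),"knobtop":((418,215),87),"k1":((445,180),87),"k2":((400,215),87),"brL":((358,240),41),"brR":((435,300),41)}),("D",D,f2,{"cpost":((284,262),95),"nose":((247,437),26),"k":((356,180),87),"knobaxis":((350,240),55)})]:
    for k,(uv,z) in uvs.items():
        w=zf(c,f(uv),z); d=w[:2]-p[:2]; cs,sn=np.cos(p[2]),np.sin(p[2])
        print(n,k,np.round(w,1),"bow",np.round([cs*d[0]+sn*d[1],-sn*d[0]+cs*d[1]],1))
E
```

```text
[ 4.78418905e+02 -3.91843788e+01  1.63278564e-01] [-2.1 -0.5 -0.4  2.  -1.5 -0.9  2.3  0.9 -0.3  0.7 -1.3 -1.9  2.  -1.2
 -1.1 -1.7  1.1 -1.9  0.1 -0.4]
S cpost [467.8  44.9  95. ] bow [ 3.2 84.7]
S cposttopmid [467.8  44.9  95. ] bow [ 3.2 84.7]
S collar [461.3  47.8  32. ] bow [-2.8 88.6]
S nose- [441.3  67.3  26. ] bow [-19.3 111.1]
S nose+ [485.5  75.5  26. ] bow [ 25.6 112. ]
S stopL [493. 135.  18.] bow [ 42.7 169.5]
S stopR [428.9 128.6  18. ] bow [-21.6 173.6]
S knobtop [472.7 -59.3  87. ] bow [ -8.9 -18.9]
S k1 [487.8 -91.6  87. ] bow [  0.7 -53.2]
S k2 [478.4 -50.6  87. ] bow [ -1.8 -11.2]
S brL [512.3 -49.3  41. ] bow [ 31.8 -15.5]
S brR [446.6 -55.9  41. ] bow [-34.1 -11.3]
D cpost [465.8  48.2  95. ] bow [ 1.8 88.2]
D nose [464.   81.3  26. ] bow [  5.3 121.2]
D k [487.  -76.6  87. ] bow [  2.3 -38.3]
D knobaxis [489.1 -78.9  55. ] bow [  4. -41.]
```

Run:
```python
import numpy as np
from scipy.spatial.transform import Rotation as R
from workcell import manip
o=manip.get_obs(); M=R.from_quat(o["tool_rot"]).as_matrix(); print(np.round(M,3)); 
print("jaw yaw",np.arctan2(M[1,2],M[0,2]))
c=np.load("wrist0.npz"); C=-c["R"].T@c["t"]; print("cam",C,"in tool",M.T@(C-o["eef_pos"])); print(np.round(c["R"]@M,3))
```

```text
[[-0.922 -0.     0.386]
 [-0.386  0.002 -0.922]
 [-0.    -1.    -0.002]]
jaw yaw -1.1740563983889696
cam [ 287.259677   -476.58666162  372.60122377] in tool [ -80.75112334 -142.20014192    0.70788414]
[[-0.001 -0.     1.   ]
 [ 0.949 -0.315  0.001]
 [ 0.315  0.949  0.   ]]
```

Call:
carry_out([
  [0.01, 0.015, 0.01],
  [0.03, 0.045, 0.02],
  [0.05, 0.08, 0.02],
  [0.07, 0.115, 0.02],
  [0.092, 0.15, 0.02],
  [0.114, 0.185, 0.02],
  [0.136, 0.22, 0.02],
  [0.158, 0.255, 0.02],
  [0.18, 0.29, 0.02],
  [0.202, 0.325, 0.02],
  [0.224, 0.36, 0.02],
  [0.242, 0.39, 0.02],
  [0.256, 0.415, 0.02],
  [0.266, 0.43, 0.02],
  [0.27, 0.438, 0.02],
  [0.27, 0.438, 0.02],
  [0.27, 0.438, 0.02],
  [0.27, 0.438, 0.02],
], spin=[0.05, 0.15, 0.26, 0.37, 0.48, 0.59, 0.7, 0.81, 0.92, 1.03, 1.14, 1.25, 1.35, 1.45, 1.52, 1.54, 1.54, 1.54], gripper=[0, 0, 0, 0, 0, 0, 0, 0, 0, 0, 0, 0, 0, 0, 0, 0, 0, 0])

```text
time: 1.95
eef_pos: [482.2, -69.5, 251.6]
tool_rot: [0.582, -0.401, 0.401, -0.582]
force: [-0.6, 0.2, 0.3]
opening: 85.6
```

Run:
```python
from workcell import manip
import cv2,numpy as np
o=manip.get_obs(); print(o["time"],o["eef_pos"],o["tool_rot"],o["joint_pos"])
for n in ["wrist","scene","side"]:
    c=manip.camera(n); cv2.imwrite(f"pics/{n}1.png",c["image"][:,:,::-1])
    np.savez(f"{n}1.npz",**c,eef=o["eef_pos"],q=o["tool_rot"])
```

```text
1.95 [482.19644842 -69.53795882 251.63974452] [ 0.58243262 -0.40082539  0.40111797 -0.58242221] [-2.59561274e-01 -5.68036194e-02  1.47672812e+00 -1.54915224e-04
  1.72128349e+00 -6.24517662e-01]
```

View pics/wrist1.png

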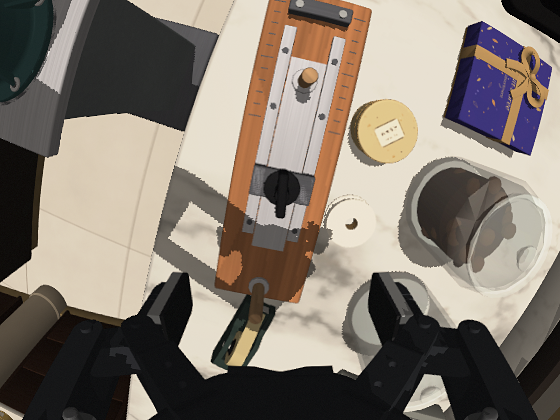

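Run:
```python
import cv2
a=cv2.imread("pics/wrist1.png")
cv2.imwrite("pics/z3.png",cv2.resize(a[0:150,210:390],None,fx=4,fy=4,interpolation=cv2.INTER_CUBIC))
cv2.imwrite("pics/z4.png",cv2.resize(a[150:310,200:380],None,fx=3.7,fy=3.7,interpolation=cv2.INTER_CUBIC))
```

```text
(no output)
```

View pics/z3.png

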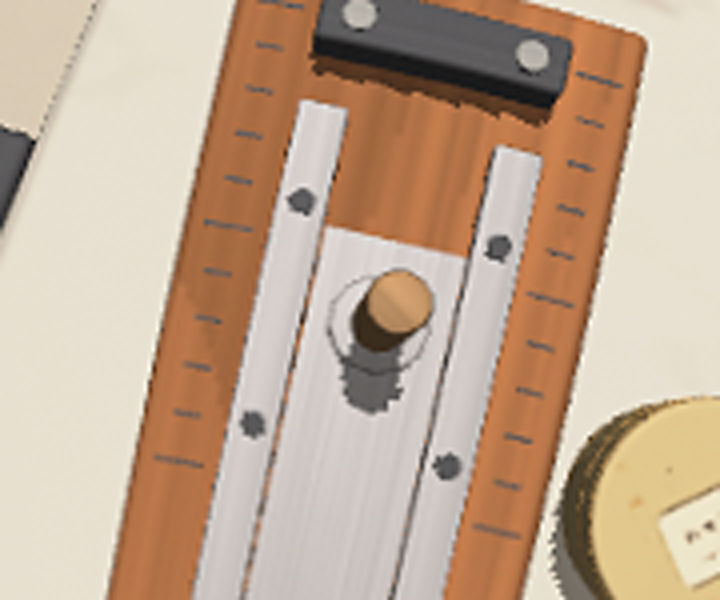

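View pics/z4.png

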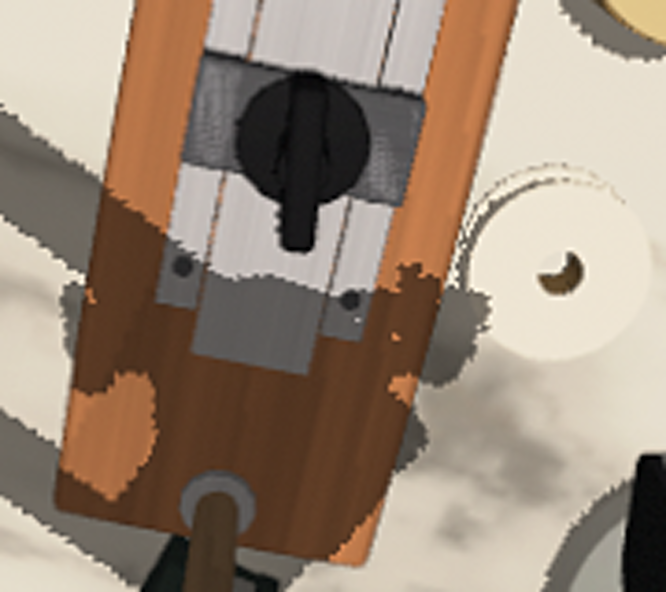

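```bash
cat >> h.py <<'E'
def fproj(c,X):
    X=np.atleast_2d(X); p=X@c["R"].T+c["t"]; K=c["intrinsics"]
    r=np.hypot(p[:,0],p[:,1]); th=np.arctan2(r,p[:,2]); 
    return p[:,:2]/r[:,None]*(th*K[0,0])[:,None]+[K[0,2],K[1,2]]
def fzf(c,uv,z):
    K=c["intrinsics"]; v=np.array(uv)-[K[0,2],K[1,2]]; r=np.hypot(*v); th=r/K[0,0]
    d=c["R"].T@np.r_[v/r*np.sin(th),np.cos(th)]; o=-c["R"].T@c["t"]; return o+d*(z-o[2])/d[2]
def tobow(p,w):
    d=w[:2]-p[:2]; cs,sn=np.cos(p[2]),np.sin(p[2]); return np.round([cs*d[0]+sn*d[1],-sn*d[0]+cs*d[1]],1)
E
python3 - <<'E'
from h import *
W=dict(np.load("wrist1.npz"))
g3=lambda u:(np.array(u,float)+.5)/4-.5+[210,0]
g4=lambda u:(np.array(u,float)+.5)/3.7-.5+[200,150]
L=[(60,200,18),(-60,-195,18),(60,-195,18),(35,-13,41),(-35,-13,41),(-35,-47,41),(35,-47,41)]
u=np.r_[[g3((648,35))],g4([(55,510),(367,567),(425,97),(205,52),(182,160),(405,207)])]
r=least_squares(lambda p:(fproj(W,bw(p,L))-u).ravel(),[480,-40,.16]); p=r.x
print(p,np.round(r.fun,1))
for k,uv,z in [("posttop",g3((400,300)),95),("collar",g3((378,323)),32),("nose-",g3((328,228)),26),("nose+",g3((465,257)),26),("st-",g3((318,42)),38),("st+",g3((556,96)),38),("sb-",g3((313,57)),18),("sb+",g3((551,108)),18),("disc",g4((303,140)),55),("bar1",g4((308,75)),87),("bar2",g4((298,250)),87),("fixcollar",g4((218,505)),24)]:
    w=fzf(W,uv,z); print(k,np.round(w,1),tobow(p,w))
print(bw(p,[(0,-30,75)]))
E
```

```text
[ 4.81348035e+02 -4.32114711e+01  1.58755650e-01] [ 1.  -1.7 -0.7  0.6  0.5  1.   1.3  0.7 -1.1  0.1 -0.5  0.1 -0.2 -0.4]
posttop [467.4  44.2  95. ] [ 0.1 88.6]
collar [467.2  44.1  32. ] [-0.2 88.5]
nose- [444.8  65.1  26. ] [-19.  112.7]
nose+ [483.   71.8  26. ] [ 19.8 113.3]
st- [423.4 112.4  38. ] [-32.6 162.8]
st+ [488.5 123.5  38. ] [ 33.4 163.5]
sb- [422.1 113.5  18. ] [-33.7 164.1]
sb+ [490.4 126.   18. ] [ 35.7 165.6]
disc [485.5 -72.7  55. ] [ -0.5 -29.8]
bar1 [477.4 -48.6  87. ] [-4.7 -4.7]
bar2 [492.2 -94.3  87. ] [  2.6 -52.2]
fixcollar [ 508.1 -215.4   24. ] [  -0.8 -174.2]
[[486.0907235  -72.83421409  75.        ]]
```

Call:
carry_out([
  [0.001, -0.001, -0.02],
  [0.002, -0.002, -0.06],
  [0.003, -0.003, -0.1],
  [0.0034, -0.0035, -0.14],
  [0.0034, -0.0035, -0.17],
  [0.0034, -0.0035, -0.185],
  [0.0034, -0.0035, -0.191],
  [0.0034, -0.0035, -0.191],
  [0.0034, -0.0035, -0.191],
], spin=[-0.02, -0.045, -0.045, -0.045, -0.045, -0.045, -0.045, -0.045, -0.045], gripper=[0, 0, 0, 0.3, 0.6, 0.6, 0.6, 0.6, 0.6], newtons=25)

```text
time: 3.0
eef_pos: [486.9, -73.2, 61.6]
tool_rot: [-0.573, 0.413, -0.415, 0.574]
force: [0.3, -0.1, 0.7]
opening: 34.4
```

Run:
```python
from workcell import manip
import cv2,numpy as np
o=manip.get_obs(); print(o["time"],o["eef_pos"],o["force"],o["wrist_torque"],o["opening"])
c=manip.camera("wrist"); cv2.imwrite("pics/wrist2.png",c["image"][:,:,::-1])
np.savez("wrist2.npz",**c)
```

```text
3.0 [486.85943914 -73.23687605  61.6435497 ] [ 0.29919603 -0.14178537  0.67126566] [ 0.01482291 -0.03312698 -0.00311403] 34.35714142419779
```

View pics/wrist2.png

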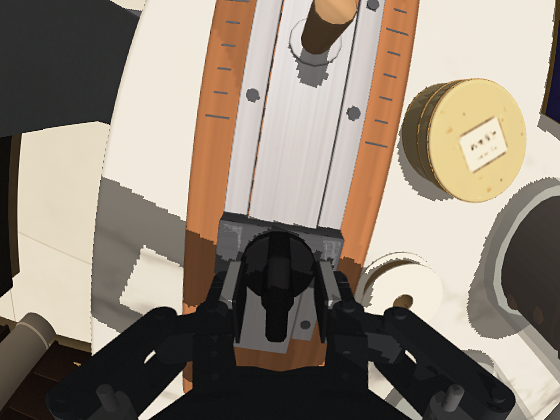

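Call:
carry_out([
  [0, 0, 0],
  [0, 0, 0],
  [0, 0, 0],
  [0, 0, 0],
  [0, 0, 0],
  [0, 0, 0],
], spin=[0, 0, 0, 0, 0, 0], gripper=[0.8, 1, 1, 1, 1, 1], newtons=70)

```text
time: 3.65
eef_pos: [485.8, -73.5, 61.8]
tool_rot: [0.574, -0.413, 0.414, -0.573]
force: [-3.8, -2.0, 4.7]
opening: 8.8
```

```bash
cat > st.py <<'E'
from workcell import manip
import numpy as np
from scipy.spatial.transform import Rotation as R
o=manip.get_obs(); M=R.from_quat(o["tool_rot"]).as_matrix()
print(o["time"],"tcp",np.round(o["eef_pos"],2),"jaw",round(np.arctan2(M[1,2],M[0,2]),3),"F",np.round(o["force"],2),"T",np.round(o["wrist_torque"],3),"op",round(o["opening"],2),"j6",round(o["joint_pos"][5],3))
E
python3 st.py
```

```text
3.65 tcp [485.82 -73.46  61.79] jaw 0.321 F [-3.81 -2.03  4.67] T [-0.238  0.648  0.033] op 8.82 j6 -0.585
```

Call:
carry_out([
  [0, 0, 0.0002],
  [0, 0, 0.0004],
  [0, 0, 0.0007],
  [0, 0, 0.0009],
  [0, 0, 0.0011],
], spin=[-0.1, -0.2, -0.3, -0.4, -0.5], gripper=[1, 1, 1, 1, 1])

```text
time: 4.15
eef_pos: [485.7, -73.4, 62.7]
tool_rot: [0.453, -0.543, 0.544, -0.452]
force: [-3.8, -1.1, 5.3]
opening: 8.8
```

```bash
python3 st.py
```

```text
4.15 tcp [485.71 -73.42  62.74] jaw -0.183 F [-3.75 -1.09  5.3 ] T [-0.242  0.745  0.078] op 8.75 j6 -0.081
```

Call:
carry_out([
  [0, 0, 0.0002],
  [0, 0, 0.0004],
  [0, 0, 0.0007],
  [0, 0, 0.0009],
  [0, 0, 0.0011],
  [0, 0, 0.0011],
  [0, 0, 0.0011],
], spin=[-0.1, -0.2, -0.3, -0.4, -0.5, -0.52, -0.52], gripper=[1, 1, 1, 1, 1, 1, 1])

```text
time: 4.85
eef_pos: [485.6, -73.4, 63.9]
tool_rot: [0.299, -0.641, 0.641, -0.298]
force: [-3.9, -0.8, 5.5]
opening: 8.3
```

```bash
python3 st.py
```

```text
4.85 tcp [485.64 -73.4   63.88] jaw -0.699 F [-3.94 -0.82  5.47] T [-0.228  0.729  0.002] op 8.31 j6 0.435
```

Call:
carry_out([
  [0, 0, 0],
  [0, 0, 0],
  [0, 0, 0.01],
  [0, 0, 0.04],
  [0, 0, 0.07],
  [0, 0.01, 0.1],
  [-0.005, 0.04, 0.11],
  [-0.01, 0.07, 0.11],
  [-0.015, 0.1, 0.11],
  [-0.018, 0.115, 0.11],
  [-0.018, 0.117, 0.11],
  [-0.018, 0.117, 0.11],
], spin=[0, 0, 0, 0.05, 0.15, 0.28, 0.4, 0.52, 0.65, 0.78, 0.87, 0.87], gripper=[0.6, 0.4, 0.3, 0.3, 0.3, 0.3, 0.3, 0.3, 0.3, 0.3, 0.3, 0.3], newtons=30)

```text
time: 6.05
eef_pos: [468.1, 45.0, 173.3]
tool_rot: [-0.541, 0.455, -0.455, 0.542]
force: [-0.2, 0.1, -0.4]
opening: 59.9
```

```bash
python3 st.py
python3 - <<'E'
from workcell import manip
import cv2,numpy as np
for n in ["wrist","scene","side"]:
    c=manip.camera(n); cv2.imwrite(f"pics/{n}3.png",c["image"][:,:,::-1])
    np.savez(f"{n}3.npz",**c)
a=cv2.imread("pics/scene3.png")[165:285,250:410]; b=cv2.imread("pics/side3.png")[160:260,255:385]
cv2.imwrite("pics/z5.png",np.hstack([cv2.resize(a,(400,300),interpolation=3),cv2.resize(b,(390,300),interpolation=3)]))
E
```

```text
6.05 tcp [468.09  45.01 173.32] jaw 0.172 F [-0.2   0.1  -0.37] T [ 0.009 -0.011 -0.004] op 59.89 j6 -0.197
```

View pics/wrist3.png

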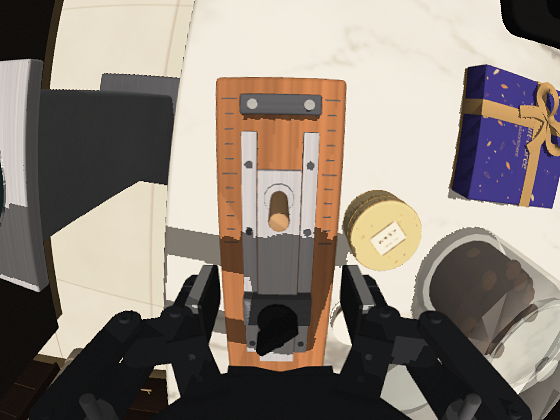

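View pics/z5.png

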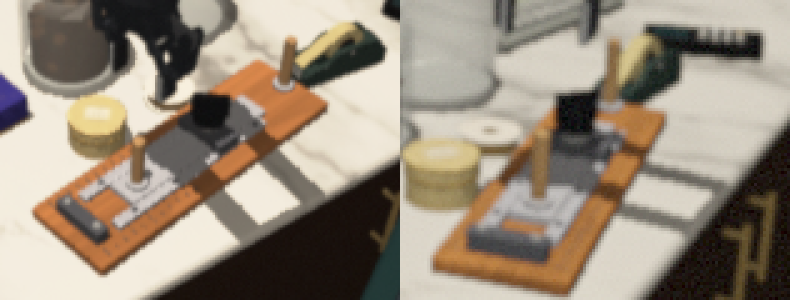

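Run:
```python
import cv2,numpy as np
a=cv2.imread("pics/wrist3.png")
b=cv2.resize(a[280:370,220:340],None,fx=4,fy=4,interpolation=3); b=np.clip(b.astype(float)*2.5,0,255).astype(np.uint8)
d=cv2.resize(a[70:250,200:360],None,fx=3.2,fy=3.2,interpolation=3)
cv2.imwrite("pics/z6.png",b);cv2.imwrite("pics/z7.png",d)
```

```text
(no output)
```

View pics/z6.png

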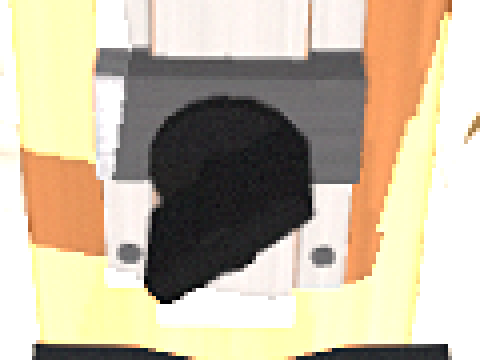

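View pics/z7.png

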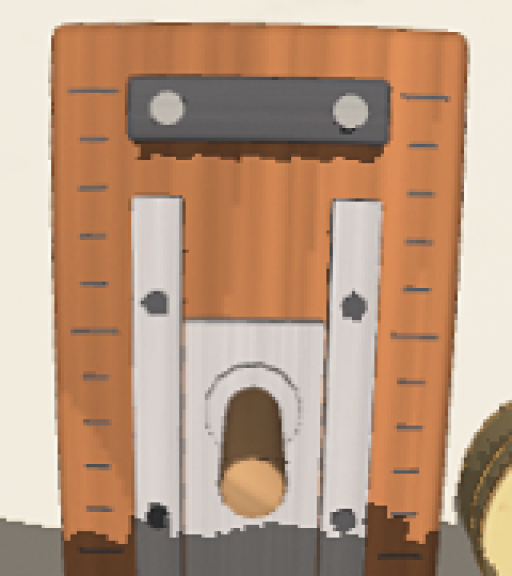

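Run:
```python
from h import *
W=dict(np.load("wrist3.npz"))
p=[481.35,-43.2,.1588]
a=lambda u:(np.array(u,float)+.5)/4-.5+[220,280]
b=lambda u:(np.array(u,float)+.5)/3.2-.5+[200,70]
q=[fzf(W,a(u),89)  for u in [(165,303),(312,215)]]
print(q, "bar yaw-90", np.arctan2(q[1][1]-q[0][1],q[1][0]-q[0][0])-np.pi/2)
for k,uv,z in [("posttop",(253,487),95),("collar",(252,412),32),("n-",(183,321),26),("n+",(325,321),26),("s-",(130,140),18),("s+",(387,143),18),("st-",(130,134),38),("st+",(388,136),38),("b-",(52,28),18),("b+",(467,37),18)]:
    w=fzf(W,b(uv),z); print(k,np.round(w,1),tobow(p,w))
```

```text
[array([474.23913861, -91.43625497,  89.        ]), array([502.45873976, -58.60629167,  89.        ])] bar yaw-90 -0.7100228886753874
posttop [467.5  44.7  95. ] [ 0.3 89. ]
collar [467.3  44.3  32. ] [-0.  88.6]
n- [443.7  65.7  26. ] [-19.9 113.5]
n+ [483.3  72.6  26. ] [ 20.3 114.1]
s- [420.2 113.7  18. ] [-35.6 164.6]
s+ [492.  125.4  18. ] [ 37.1 164.8]
st- [422.2 116.   38. ] [-33.3 166.5]
st+ [489.3 127.2  38. ] [ 34.8 167. ]
b- [392.8 142.6  18. ] [-58.1 197.5]
b+ [508.8 160.4  18. ] [ 59.3 196.7]
```

Call:
carry_out([
  [-0.0007, -0.0006, -0.03],
  [-0.0007, -0.0006, -0.07],
  [-0.0007, -0.0006, -0.1],
  [-0.0007, -0.0006, -0.115],
  [-0.0007, -0.0006, -0.115],
  [-0.0007, -0.0006, -0.115],
  [-0.0007, -0.0006, -0.115],
  [-0.0007, -0.0006, -0.115],
  [-0.0007, -0.0006, -0.115],
], spin=[-0.013, -0.013, -0.013, -0.013, -0.013, -0.013, -0.013, -0.013, -0.013], gripper=[0.3, 0.3, 0.3, 0.4, 0.6, 0.8, 1, 1, 1], newtons=30)

```text
time: 7.1
eef_pos: [468.1, 43.4, 58.7]
tool_rot: [-0.537, 0.458, -0.46, 0.538]
force: [-0.6, -0.5, 0.8]
opening: 15.6
```

```bash
python3 st.py
```

```text
7.1 tcp [468.07  43.42  58.71] jaw 0.158 F [-0.56 -0.52  0.81] T [-0.056 -0.003 -0.014] op 15.62 j6 -0.186
```

Call:
carry_out([
  [-0.0002, 0.001, 0],
  [-0.0005, 0.003, 0],
  [-0.001, 0.006, 0],
  [-0.0014, 0.009, 0],
  [-0.0019, 0.012, 0],
  [-0.0024, 0.015, 0],
  [-0.0029, 0.018, 0],
  [-0.0034, 0.021, 0],
  [-0.0038, 0.024, 0],
  [-0.0043, 0.027, 0],
  [-0.0048, 0.03, 0],
  [-0.0053, 0.033, 0],
  [-0.0058, 0.036, 0],
  [-0.0061, 0.038, 0],
  [-0.0064, 0.04, 0],
  [-0.0064, 0.04, 0],
  [-0.0064, 0.04, 0],
], spin=[0, 0, 0, 0, 0, 0, 0, 0, 0, 0, 0, 0, 0, 0, 0, 0, 0], gripper=[1, 1, 1, 1, 1, 1, 1, 1, 1, 1, 1, 1, 1, 1, 1, 1, 1])

```text
time: 8.8
eef_pos: [461.8, 83.7, 58.7]
tool_rot: [-0.537, 0.458, -0.46, 0.538]
force: [1.0, -3.3, 5.8]
opening: 15.0
```

```bash
python3 st.py;  python3 - <<'E'
from workcell import manip
import cv2,numpy as np
for n in ["wrist"]:
    c=manip.camera(n); cv2.imwrite(f"pics/{n}4.png",c["image"][:,:,::-1])
    np.savez(f"{n}4.npz",**c)
a=c["image"][60:330,180:360,::-1]
cv2.imwrite("pics/z8.png",cv2.resize(a,None,fx=2.2,fy=2.2,interpolation=3))
E
```

```text
8.8 tcp [461.84  83.68  58.66] jaw 0.158 F [ 1.01 -3.25  5.76] T [-0.549 -0.203 -0.018] op 15.05 j6 -0.099
```

View pics/z8.png

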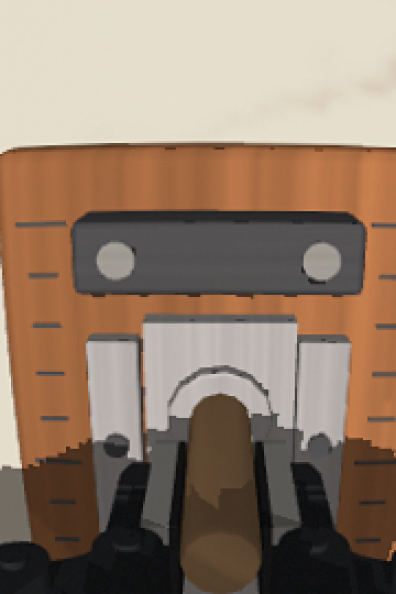

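Run:
```python
from h import *
W=dict(np.load("wrist4.npz"))
p=[481.35,-43.2,.1588]
b=lambda u:(np.array(u,float)+.5)/2.2-.5+[180,60]
for k,uv,z in [("n",(220,321),26),("nb",(220,316),18),("s",(220,297),18),("sb",(220,293),38)]:
    w=fzf(W,b(uv),z); print(k,np.round(w,1),tobow(p,w))
```

```text
n [457.8 109.6  26. ] [  0.9 154.6]
nb [458.  108.5  18. ] [  0.9 153.5]
s [457.1 113.7  18. ] [  0.9 158.8]
sb [456.1 120.1  38. ] [  0.8 165.2]
```

Call:
carry_out([
  [-0.0002, 0.0015, 0.0003],
  [-0.0005, 0.003, 0.0005],
  [-0.0007, 0.0045, 0.0005],
  [-0.001, 0.006, 0.0005],
  [-0.0011, 0.0068, 0.0005],
  [-0.0012, 0.0075, 0.0005],
  [-0.0012, 0.0075, 0.0005],
], spin=[0, 0, 0, 0, 0, 0, 0], gripper=[1, 1, 1, 1, 1, 1, 1])

```text
time: 9.55
eef_pos: [460.2, 91.1, 58.7]
tool_rot: [-0.538, 0.458, -0.459, 0.538]
force: [0.2, -3.6, 5.3]
opening: 14.9
```

```bash
python3 st.py;  python3 - <<'E'
from workcell import manip
import cv2,numpy as np
for n in ["wrist"]:
    c=manip.camera(n); cv2.imwrite(f"pics/{n}5.png",c["image"][:,:,::-1])
    np.savez(f"{n}5.npz",**c)
a=c["image"][100:260,200:350,::-1]
cv2.imwrite("pics/z9.png",cv2.resize(a,None,fx=3,fy=3,interpolation=3))
E
```

```text
9.55 tcp [460.16  91.12  58.67] jaw 0.158 F [ 0.2  -3.55  5.28] T [-0.593 -0.243 -0.012] op 14.94 j6 -0.083
```

View pics/z9.png

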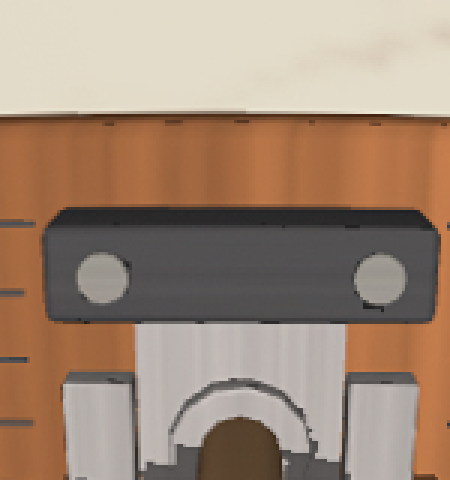

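Call:
carry_out([
  [-0.0001, 0.0005, 0],
  [-0.0002, 0.001, 0],
  [-0.0002, 0.0015, 0],
  [-0.0003, 0.002, 0],
  [-0.0003, 0.002, 0],
], spin=[0, 0, 0, 0, 0], gripper=[1, 1, 1, 1, 1])

```text
time: 10.1
eef_pos: [459.9, 93.0, 58.7]
tool_rot: [-0.538, 0.458, -0.459, 0.538]
force: [0.5, -5.0, 6.3]
opening: 15.2
```

```bash
python3 st.py
```

```text
10.1 tcp [459.86  93.03  58.66] jaw 0.158 F [ 0.51 -4.97  6.28] T [-0.694 -0.231 -0.041] op 15.24 j6 -0.079
```

Call:
carry_out([
  [-0.0001, 0.0005, 0],
  [-0.0002, 0.001, 0],
  [-0.0002, 0.001, 0],
], spin=[0, 0, 0], gripper=[1, 1, 1])

```text
time: 10.4
eef_pos: [459.7, 93.8, 58.7]
tool_rot: [-0.538, 0.458, -0.46, 0.538]
force: [1.2, -5.6, 5.7]
opening: 14.8
```

```bash
python3 st.py
```

```text
10.4 tcp [459.72  93.75  58.67] jaw 0.158 F [ 1.21 -5.61  5.69] T [-0.765 -0.26  -0.009] op 14.78 j6 -0.077
```

Call:
carry_out([
  [-0.0001, 0.0005, 0],
  [-0.0002, 0.001, 0],
  [-0.0002, 0.001, 0],
], spin=[0, 0, 0], gripper=[1, 1, 1])

```text
time: 10.7
eef_pos: [459.7, 93.9, 58.8]
tool_rot: [0.538, -0.458, 0.46, -0.538]
force: [1.9, -8.2, 6.1]
opening: 15.1
```

```bash
python3 st.py
```

```text
10.7 tcp [459.74  93.94  58.76] jaw 0.158 F [ 1.92 -8.19  6.08] T [-1.16  -0.216  0.002] op 15.06 j6 -0.074
```

Call:
carry_out([
  [-0.0001, 0.0005, 0],
  [-0.0001, 0.001, 0],
  [-0.0001, 0.001, 0],
], spin=[0, 0, 0], gripper=[1, 1, 1])

```text
time: 11.0
eef_pos: [459.7, 94.2, 58.8]
tool_rot: [0.539, -0.457, 0.461, -0.537]
force: [2.2, -8.8, 6.3]
opening: 14.9
```

```bash
python3 st.py
```

```text
11.0 tcp [459.72  94.17  58.84] jaw 0.158 F [ 2.2  -8.83  6.31] T [-1.571 -0.302 -0.058] op 14.87 j6 -0.072
```

Call:
carry_out([
  [0, 0, 0],
  [0, 0, 0],
  [0, 0, 0],
  [0, 0, 0.02],
  [0, 0, 0.06],
  [0, 0, 0.1],
  [0.003, -0.02, 0.125],
  [0.008, -0.05, 0.135],
  [0.014, -0.085, 0.135],
  [0.02, -0.12, 0.135],
  [0.025, -0.15, 0.135],
  [0.027, -0.165, 0.135],
  [0.0271, -0.169, 0.135],
  [0.0271, -0.169, 0.135],
], spin=[0, 0, 0, 0, 0, -0.05, -0.15, -0.28, -0.41, -0.54, -0.67, -0.8, -0.87, -0.87], gripper=[0.7, 0.5, 0.3, 0.3, 0.3, 0.3, 0.3, 0.3, 0.3, 0.3, 0.3, 0.3, 0.3, 0.3])

```text
time: 12.4
eef_pos: [485.6, -73.0, 192.2]
tool_rot: [-0.294, 0.644, -0.642, 0.294]
force: [-1.0, 0.7, -0.2]
opening: 59.4
```

```bash
python3 st.py;  python3 - <<'E'
from workcell import manip
import cv2,numpy as np
for n in ["wrist","side","scene"]:
    c=manip.camera(n); cv2.imwrite(f"pics/{n}6.png",c["image"][:,:,::-1])
    np.savez(f"{n}6.npz",**c)
E
```

```text
12.4 tcp [485.65 -73.02 192.17] jaw -0.713 F [-1.05  0.65 -0.23] T [0.005 0.002 0.057] op 59.38 j6 0.448
```

View pics/wrist6.png

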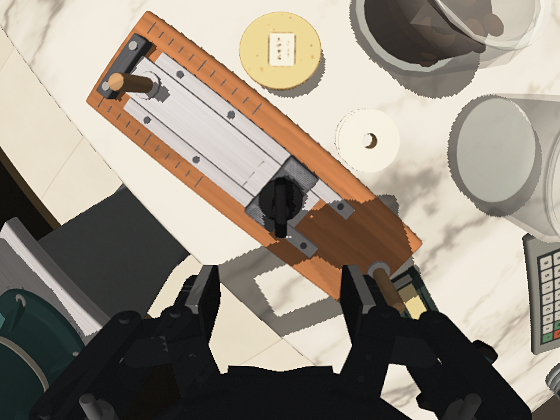

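Run:
```python
import cv2,numpy as np
a=cv2.imread("pics/wrist6.png")[25:125,80:190]
cv2.imwrite("pics/z10.png",cv2.resize(a,None,fx=6,fy=6,interpolation=3))
a=cv2.imread("pics/scene6.png")[190:280,255:340]
b=cv2.imread("pics/side6.png")[190:260,260:340]
cv2.imwrite("pics/z11.png",np.hstack([cv2.resize(a,(400,424),interpolation=3),cv2.resize(b,(400,424),interpolation=3)]))
```

```text
(no output)
```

View pics/z10.png

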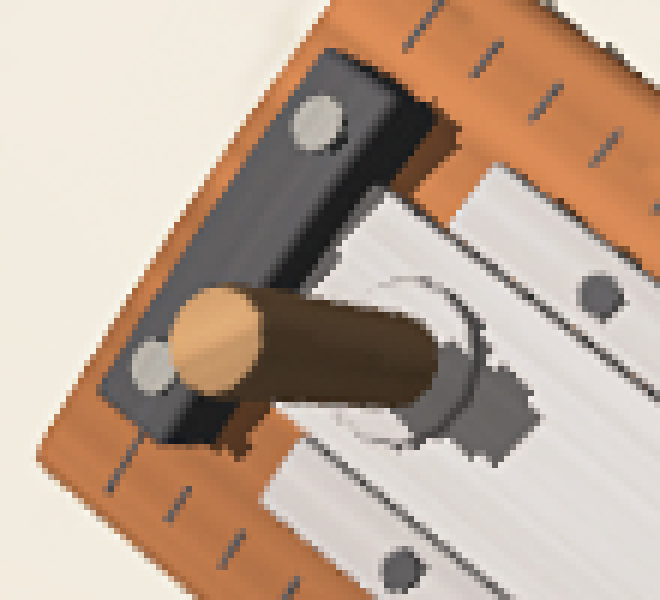

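View pics/z11.png

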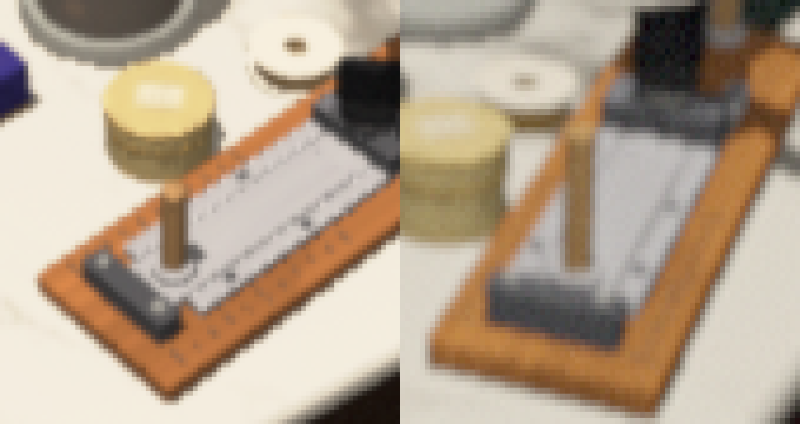

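Run:
```python
from h import *
W=dict(np.load("wrist6.npz"))
p=[481.35,-43.2,.1588]
b=lambda u:(np.array(u,float)+.5)/6-.5+[80,25]
for k,uv,z in [("n+",(380,187),26),("stoptop+",(398,95),38),("stopbot+",(440,115),18),("stopbot-",(225,440),18),("posttop",(218,340),95),("collar",(412,362),32),("stoptop-",(168,440),38)]:
    w=fzf(W,b(uv),z); print(k,np.round(w,1),tobow(p,w))
```

```text
n+ [475.9 120.5  26. ] [ 20.5 162.5]
stoptop+ [490.4 124.7  38. ] [ 35.5 164.3]
stopbot+ [490.1 125.3  18. ] [ 35.3 165. ]
stopbot- [424.  113.3  18. ] [-31.9 163.6]
posttop [460.3  93.3  95. ] [  0.8 138.1]
collar [461.7  91.7  32. ] [  2.  136.3]
stoptop- [423.7 113.5  38. ] [-32.1 163.9]
```

Call:
carry_out([
  [-0.002, 0.015, 0],
  [-0.007, 0.05, 0],
  [-0.013, 0.085, 0],
  [-0.019, 0.12, 0],
  [-0.024, 0.15, 0],
  [-0.025, 0.162, -0.01],
  [-0.0256, 0.1655, -0.04],
  [-0.0256, 0.1655, -0.08],
  [-0.0256, 0.1655, -0.115],
  [-0.0256, 0.1655, -0.138],
  [-0.0256, 0.1655, -0.145],
  [-0.0256, 0.1655, -0.145],
  [-0.0256, 0.1655, -0.145],
  [-0.0256, 0.1655, -0.145],
  [-0.0256, 0.1655, -0.145],
  [-0.0256, 0.1655, -0.145],
], spin=[0.1, 0.23, 0.36, 0.49, 0.62, 0.75, 0.87, 0.87, 0.87, 0.87, 0.87, 0.87, 0.87, 0.87, 0.87, 0.87], gripper=[0.3, 0.3, 0.3, 0.3, 0.3, 0.3, 0.3, 0.3, 0.3, 0.3, 0.5, 0.7, 1, 1, 1, 1], newtons=50)

```text
time: 14.15
eef_pos: [461.0, 92.9, 49.5]
tool_rot: [-0.537, 0.459, -0.459, 0.539]
force: [-3.2, 1.5, 4.7]
opening: 14.8
```

```bash
python3 st.py
```

```text
14.15 tcp [460.99  92.94  49.48] jaw 0.158 F [-3.19  1.49  4.72] T [0.194 0.466 0.083] op 14.78 j6 -0.08
```

Call:
carry_out([
  [-0.0001, 0.0005, 0],
  [-0.0002, 0.001, 0],
  [-0.0002, 0.001, 0],
], spin=[0, 0, 0], gripper=[1, 1, 1])

```text
time: 14.45
eef_pos: [461.0, 92.9, 49.5]
tool_rot: [-0.538, 0.458, -0.46, 0.538]
force: [-2.6, -2.0, 6.2]
opening: 14.8
```

```bash
python3 st.py
```

```text
14.45 tcp [461.03  92.91  49.52] jaw 0.158 F [-2.61 -2.02  6.15] T [-0.224  0.431  0.052] op 14.76 j6 -0.078
```

Call:
carry_out([
  [-0.0001, 0.0005, 0],
  [-0.0002, 0.001, 0],
  [-0.0002, 0.001, 0],
], spin=[0, 0, 0], gripper=[1, 1, 1])

```text
time: 14.75
eef_pos: [461.0, 92.9, 49.5]
tool_rot: [0.538, -0.458, 0.461, -0.538]
force: [-2.8, -6.0, 5.7]
opening: 15.2
```

```bash
python3 st.py
```

```text
14.75 tcp [460.99  92.94  49.5 ] jaw 0.158 F [-2.8  -5.98  5.73] T [-0.572  0.385  0.013] op 15.22 j6 -0.076
```

Call:
carry_out([
  [-0.0001, 0.0005, 0],
  [-0.0002, 0.001, 0],
  [-0.0002, 0.0015, 0],
  [-0.0002, 0.0015, 0],
], spin=[0, 0, 0, 0], gripper=[1, 1, 1, 1])

```text
time: 15.15
eef_pos: [461.0, 93.2, 49.6]
tool_rot: [0.539, -0.457, 0.461, -0.537]
force: [-1.4, -7.9, 5.8]
opening: 14.6
```

```bash
python3 st.py
```

```text
15.15 tcp [461.01  93.22  49.61] jaw 0.158 F [-1.36 -7.89  5.78] T [-1.257  0.375  0.107] op 14.6 j6 -0.073
```

Call:
carry_out([
  [0.0001, -0.0008, 0],
  [0.0002, -0.0015, 0],
  [0.0002, -0.0015, 0],
], spin=[0, 0, 0], gripper=[1, 1, 1])

```text
time: 15.45
eef_pos: [461.0, 93.0, 49.5]
tool_rot: [0.538, -0.458, 0.461, -0.538]
force: [-2.0, -4.6, 6.2]
opening: 14.7
```

```bash
python3 st.py
```

```text
15.45 tcp [461.03  92.98  49.52] jaw 0.158 F [-1.97 -4.64  6.19] T [-0.521  0.411  0.027] op 14.66 j6 -0.076
```

Call:
carry_out([
  [0, 0, 0],
  [0, 0, 0],
  [0, 0, 0.005],
  [0, 0, 0.03],
  [0, 0, 0.065],
  [0, 0, 0.1],
  [0.003, -0.02, 0.11],
  [0.008, -0.05, 0.11],
  [0.014, -0.085, 0.11],
  [0.02, -0.12, 0.11],
  [0.024, -0.15, 0.11],
  [0.026, -0.1645, 0.11],
  [0.026, -0.1675, 0.09],
  [0.026, -0.1675, 0.06],
  [0.026, -0.1675, 0.03],
  [0.026, -0.1675, 0.0145],
  [0.026, -0.1675, 0.0145],
], spin=[0, 0, 0, 0, 0, -0.05, -0.15, -0.28, -0.41, -0.54, -0.67, -0.8, -0.87, -0.87, -0.87, -0.87, -0.87], gripper=[0.7, 0.5, 0.3, 0.3, 0.3, 0.3, 0.3, 0.3, 0.3, 0.3, 0.3, 0.3, 0.3, 0.3, 0.3, 0.4, 0.5])

```text
time: 17.15
eef_pos: [483.8, -72.2, 59.6]
tool_rot: [-0.296, 0.644, -0.641, 0.293]
force: [-1.1, -0.2, 0.8]
opening: 42.9
```

```bash
python3 st.py;  python3 - <<'E'
from workcell import manip
import cv2,numpy as np
for n in ["wrist"]:
    c=manip.camera(n); cv2.imwrite(f"pics/{n}7.png",c["image"][:,:,::-1])
    np.savez(f"{n}7.npz",**c)
E
```

```text
17.15 tcp [483.78 -72.16  59.63] jaw -0.712 F [-1.08 -0.23  0.76] T [-0.032 -0.018 -0.008] op 42.92 j6 0.448
```

View pics/wrist7.png

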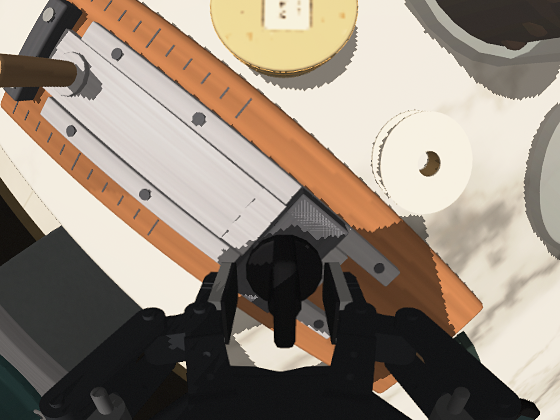

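Call:
carry_out([
  [0, 0, 0.001],
  [0, 0, 0.001],
], spin=[0, 0], gripper=[0.5, 0.5], newtons=70)

```text
time: 17.4
eef_pos: [487.3, -73.2, 65.5]
tool_rot: [0.293, -0.642, 0.644, -0.295]
force: [-0.7, -0.5, -0.4]
opening: 42.7
```

```bash
python3 st.py
```

```text
17.4 tcp [487.34 -73.16  65.5 ] jaw -0.712 F [-0.69 -0.5  -0.43] T [-0.028 -0.017 -0.014] op 42.66 j6 0.448
```

Call:
carry_out([
  [-0.0003, 0, 0],
  [-0.0003, 0, 0],
  [-0.0003, 0, 0],
  [-0.0003, 0, 0],
  [-0.0003, 0, 0],
  [-0.0003, 0, 0],
], spin=[0, 0, 0, 0, 0, 0], gripper=[0.7, 0.9, 1, 1, 1, 1], newtons=70)

```text
time: 18.0
eef_pos: [486.0, -72.9, 64.5]
tool_rot: [0.294, -0.643, 0.643, -0.295]
force: [-2.1, 0.7, 5.2]
opening: 8.9
```

```bash
python3 st.py
```

```text
18.0 tcp [486.   -72.87  64.47] jaw -0.712 F [-2.11  0.72  5.15] T [0.165 0.287 0.072] op 8.92 j6 0.448
```

Call:
carry_out([
  [0, 0, -0.0002],
  [0, 0, -0.0004],
  [0, 0, -0.0007],
  [0, 0, -0.0009],
], spin=[0.1, 0.2, 0.3, 0.4], gripper=[1, 1, 1, 1])

```text
time: 18.4
eef_pos: [485.8, -72.8, 63.6]
tool_rot: [0.417, -0.571, 0.571, -0.418]
force: [-2.2, 1.6, 6.1]
opening: 8.6
```

```bash
python3 st.py
```

```text
18.4 tcp [485.84 -72.8   63.6 ] jaw -0.308 F [-2.19  1.57  6.06] T [ 0.214  0.45  -0.031] op 8.58 j6 0.044
```

Call:
carry_out([
  [0, 0, -0.0002],
  [0, 0, -0.0004],
  [0, 0, -0.0007],
  [0, 0, -0.0007],
], spin=[0.1, 0.2, 0.3, 0.34], gripper=[1, 1, 1, 1])

```text
time: 18.8
eef_pos: [485.7, -72.8, 62.9]
tool_rot: [-0.507, 0.492, -0.492, 0.508]
force: [-2.5, 0.6, 5.5]
opening: 8.9
```

```bash
python3 st.py
```

```text
18.8 tcp [485.69 -72.76  62.87] jaw 0.03 F [-2.47  0.59  5.51] T [ 0.231  0.398 -0.067] op 8.91 j6 -0.295
```

Call:
carry_out([
  [0, 0, -0.0001],
  [0, 0, -0.0002],
], spin=[0.05, 0.1], gripper=[1, 1])

```text
time: 19.0
eef_pos: [485.6, -72.8, 62.6]
tool_rot: [-0.531, 0.467, -0.466, 0.531]
force: [-3.1, 0.9, 5.3]
opening: 8.7
```

```bash
python3 st.py; python3 st.py
```

```text
19.0 tcp [485.62 -72.77  62.64] jaw 0.13 F [-3.1   0.86  5.26] T [ 0.201  0.451 -0.067] op 8.73 j6 -0.394
19.0 tcp [485.62 -72.77  62.64] jaw 0.13 F [-3.1   0.86  5.26] T [ 0.201  0.451 -0.067] op 8.73 j6 -0.394
```

Call:
carry_out([
  [0, 0, -0.0001],
  [0, 0, -0.0002],
], spin=[0.05, 0.1], gripper=[1, 1])

```text
time: 19.2
eef_pos: [485.6, -72.7, 62.4]
tool_rot: [-0.554, 0.439, -0.439, 0.554]
force: [-3.1, 1.5, 6.3]
opening: 8.7
```

```bash
python3 st.py
```

```text
19.2 tcp [485.59 -72.74  62.43] jaw 0.23 F [-3.08  1.54  6.32] T [ 0.181  0.471 -0.114] op 8.72 j6 -0.494
```

Call:
carry_out([
  [0, 0, -0.0001],
  [0, 0, -0.0002],
], spin=[0.05, 0.1], gripper=[1, 1])

```text
time: 19.4
eef_pos: [485.5, -72.8, 62.2]
tool_rot: [-0.575, 0.411, -0.411, 0.575]
force: [-3.1, 1.1, 6.6]
opening: 8.7
```

```bash
python3 st.py
```

```text
19.4 tcp [485.53 -72.78  62.2 ] jaw 0.33 F [-3.05  1.08  6.59] T [ 0.181  0.504 -0.059] op 8.72 j6 -0.594
```

Call:
carry_out([
  [0, 0, -0.0001],
  [0, 0, -0.0002],
], spin=[0.05, 0.1], gripper=[1, 1])

```text
time: 19.6
eef_pos: [485.5, -72.8, 62.0]
tool_rot: [-0.595, 0.382, -0.382, 0.595]
force: [-2.9, 0.9, 6.0]
opening: 8.7
```

```bash
python3 st.py
```

```text
19.6 tcp [485.48 -72.78  62.  ] jaw 0.43 F [-2.88  0.92  6.05] T [ 0.125  0.516 -0.106] op 8.71 j6 -0.694
```

Call:
carry_out([
  [0, 0, -0.0001],
  [0, 0, -0.0002],
], spin=[0.05, 0.1], gripper=[1, 1])

```text
time: 19.8
eef_pos: [485.4, -72.8, 61.8]
tool_rot: [-0.613, 0.352, -0.352, 0.613]
force: [-3.4, 0.6, 6.3]
opening: 8.8
```

```bash
python3 st.py
```

```text
19.8 tcp [485.43 -72.83  61.81] jaw 0.53 F [-3.4   0.6   6.29] T [ 0.214  0.577 -0.186] op 8.75 j6 -0.794
```

Call:
carry_out([
  [0, 0, -0.0001],
  [0, 0, -0.0002],
], spin=[0.05, 0.1], gripper=[1, 1])

```text
time: 20.0
eef_pos: [485.4, -72.8, 61.6]
tool_rot: [0.63, -0.321, 0.321, -0.63]
force: [-2.9, 0.4, 7.1]
opening: 8.5
```

```bash
python3 st.py
```

```text
20.0 tcp [485.37 -72.84  61.6 ] jaw 0.629 F [-2.88  0.41  7.09] T [ 0.125  0.613 -0.215] op 8.5 j6 -0.894
```

Call:
carry_out([
  [0, 0, -0.0001],
  [0, 0, -0.0002],
], spin=[0.05, 0.1], gripper=[1, 1])

```text
time: 20.2
eef_pos: [485.3, -72.9, 61.4]
tool_rot: [0.645, -0.289, 0.289, -0.645]
force: [-3.2, 1.4, 7.4]
opening: 8.6
```

```bash
python3 st.py
```

```text
20.2 tcp [485.35 -72.85  61.44] jaw 0.729 F [-3.18  1.41  7.36] T [ 0.159  0.61  -0.258] op 8.59 j6 -0.994
```

Call:
carry_out([
  [0, 0, -0.0001],
  [0, 0, -0.0002],
], spin=[0.05, 0.1], gripper=[1, 1])

```text
time: 20.4
eef_pos: [485.3, -72.9, 61.3]
tool_rot: [0.659, -0.257, 0.256, -0.659]
force: [-2.7, 0.6, 7.1]
opening: 8.8
```

```bash
python3 st.py
```

```text
20.4 tcp [485.32 -72.91  61.25] jaw 0.829 F [-2.72  0.63  7.11] T [ 0.14   0.627 -0.332] op 8.76 j6 -1.094
```

Call:
carry_out([
  [0, 0, 0],
  [0, 0, 0],
  [0, 0, 0],
], spin=[0, 0, 0], gripper=[1, 1, 1])

```text
time: 20.7
eef_pos: [485.3, -72.9, 61.2]
tool_rot: [0.659, -0.257, 0.256, -0.659]
force: [-3.6, 0.4, 6.4]
opening: 8.7
```

```bash
python3 st.py
```

```text
20.7 tcp [485.31 -72.91  61.2 ] jaw 0.828 F [-3.57  0.44  6.45] T [0.187 0.611 0.064] op 8.66 j6 -1.093
```

Call:
carry_out([
  [0, 0, 0],
  [0, 0, 0],
  [0, 0, 0],
  [0, 0, 0.01],
  [0, 0, 0.04],
  [0, 0, 0.08],
  [0, 0, 0.12],
  [0, 0, 0.14],
  [0, 0, 0.14],
  [0, 0, 0.14],
], spin=[0, 0, 0, 0, 0, -0.1, -0.2, -0.3, -0.4, -0.5], gripper=[0.7, 0.5, 0.3, 0.3, 0.3, 0.3, 0.3, 0.3, 0.3, 0.3])

```text
time: 21.7
eef_pos: [486.5, -73.1, 202.6]
tool_rot: [-0.574, 0.412, -0.414, 0.575]
force: [-0.7, -0.7, 0.0]
opening: 59.8
```

```bash
python3 st.py;  python3 - <<'E'
from workcell import manip
import cv2,numpy as np
for n in ["wrist","side","scene"]:
    c=manip.camera(n); cv2.imwrite(f"pics/{n}8.png",c["image"][:,:,::-1])
    np.savez(f"{n}8.npz",**c)
E
```

```text
21.7 tcp [486.45 -73.1  202.63] jaw 0.324 F [-0.67 -0.69  0.04] T [-0.008 -0.022 -0.051] op 59.85 j6 -0.588
```

View pics/wrist8.png

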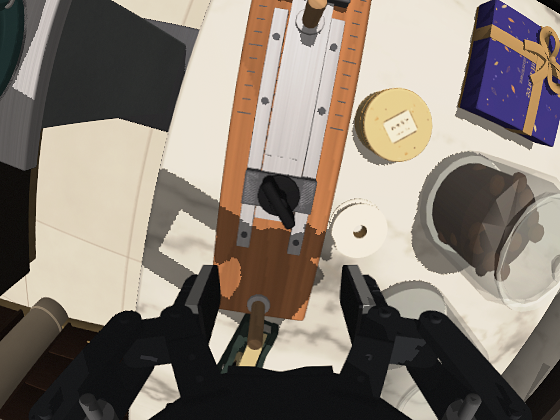

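Run:
```python
import cv2,numpy as np
a=cv2.imread("pics/wrist8.png")[0:60,250:360]
cv2.imwrite("pics/z12.png",cv2.resize(a,None,fx=6,fy=6,interpolation=3))
a=cv2.imread("pics/scene8.png")[165:285,250:410]
b=cv2.imread("pics/side8.png")[160:260,255:385]
cv2.imwrite("pics/z13.png",np.hstack([cv2.resize(a,(400,300),interpolation=3),cv2.resize(b,(390,300),interpolation=3)]))
```

```text
(no output)
```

View pics/z12.png

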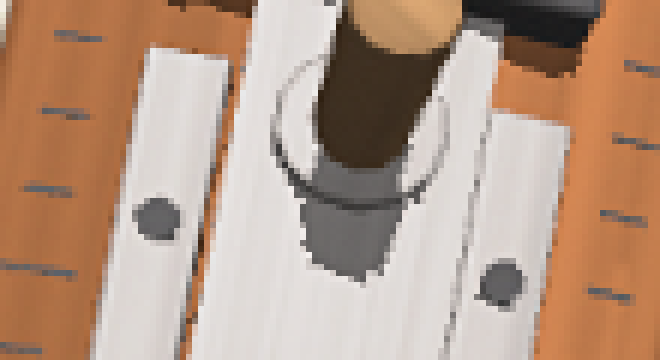

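View pics/z13.png

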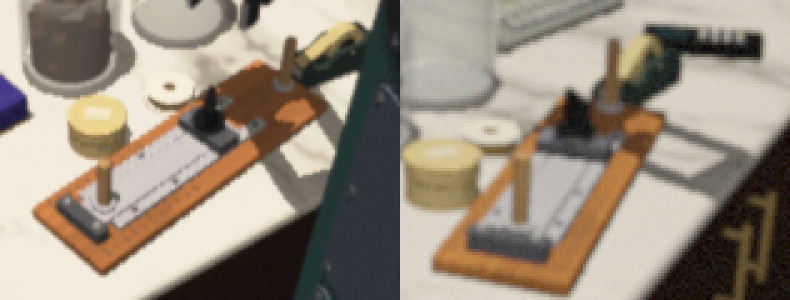

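Call:
carry_out([
  [-0.003, 0.02, -0.02],
  [-0.006, 0.04, -0.04],
  [-0.008, 0.05, -0.05],
  [-0.008, 0.05, -0.05],
  [-0.008, 0.05, -0.05],
], spin=[-0.08, -0.165, -0.165, -0.165, -0.165], gripper=[0.3, 0.3, 0.3, 0.3, 0.3])

```text
time: 22.35
eef_pos: [478.0, -23.2, 150.9]
tool_rot: [0.54, -0.457, 0.457, -0.54]
force: [-0.2, 0.1, -0.3]
opening: 59.8
```

```bash
python3 st.py;  python3 - <<'E'
from workcell import manip
import cv2,numpy as np
c=manip.camera("wrist"); np.savez("wrist9.npz",**c)
a=c["image"][:,:,::-1]; cv2.imwrite("pics/wrist9.png",a)
cv2.imwrite("pics/z14.png",cv2.resize(a[20:130,210:350],None,fx=5,fy=5,interpolation=3))
E
```

```text
22.35 tcp [478.01 -23.21 150.87] jaw 0.165 F [-0.19  0.06 -0.25] T [-0.04   0.036  0.039] op 59.79 j6 -0.332
```

View pics/z14.png

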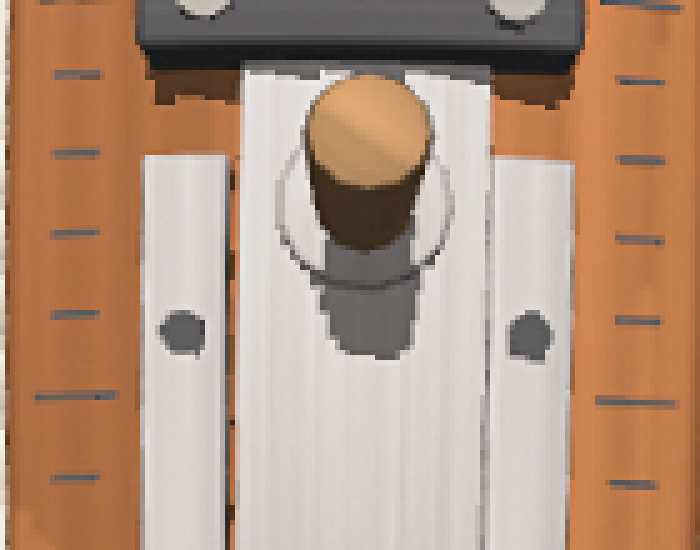

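```bash
python3 -c "
from workcell import manip
print(manip.job_done())"
```

```text
the job is handed in; nothing more can be done
None
```

The bow maker is at its largest size and the job is handed in at about 22 s of the 69 s allowed. The last pictures show the carriage home and the arm clear of everything.

- **Loosening:** I turned the knob clockwise to about 1.07 rad, past the 0.85 at which its foot clears the plate. A picture of the grip bar agreed with that angle.
- **Sliding home:** I slid the carriage about 50 mm by its post and crept the last few millimetres. It met solid resistance at 5–9 N. I regrasped lower down and pushed again, and it did not move until about 8 N, when the tool began to tilt slightly.
- **Clamping:** I turned the knob counter-clockwise to about -0.47 rad. The turning torque rose from about 0.07 N m with the foot clear to about 0.33 N m.

**Clamp load:** The load is my estimate and I had no direct reading. The angle past contact gives about 23 N. The torque gives about 38 N, or about 53 N if the foot rubs less than I took it to, which would be just over the 50 N limit. I trust the angle more, because the torque readings scattered by about 0.03 N m.

**Flush at the stop:** The last wrist picture shows no gap between the plate and the stop. My position measurements from the pictures scattered by 1–2 mm, so I relied on the firm contact I felt. The plate may sit very slightly skewed within the rail play.

The spool, drum and tape dispenser look unmoved in the pictures. I did not recheck the scissors, but the arm never went near them.

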